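# Pop open the blue push-latch battery case

### The job

Open the blue battery case on the glass shelf: press the yellow thumb pad at the front of its lid down once, all the way, let go and let the lid spring up, then wait to see that it stays wide open, with the hand clear. Do not push the lid down again after it has popped, do not lift the case or shove it out of its place, and leave the grey case shut and everything else on the shelf where it stands.

Things in the scene. Friction and masses are not known exactly. Their poses are not given: they have to be found in the camera images.
- blue_case: blue plastic battery case, loose, about 0.8 kg, 120 mm deep (x) by 104 wide (y), 62 high when shut. Origin: centre of its underside. x runs from its front (pad side, facing the robot) to its back, z up. Its flat skirted lid is hinged along y at the back, 55 mm behind and 56 mm above the origin, reaches 118 mm forward of the hinge and swings up.
- blue_case_pad: the yellow round thumb pad (24 mm across) at the front middle of the blue lid, 2 mm proud. Its origin is the centre of its top face, 45 mm in front of the case's origin and 64 mm above the shelf when shut; it moves with the lid. The pad must go down about 6.5 mm (2.5 to 4 N) to unlatch and meets a stop at 8.6 mm; a shallower press springs back shut.
- blue_case_lid (a joint): angle of the blue lid (rad): 0 latched shut, about -0.065 where the latch lets go, -0.086 at the stop, 1.25 fully open. After the press, when let go, a spring swings it up in about 1.5 s, pushing with up to 2.5 N at the pad on what is in its way, and holds it open. Pushed fully down again, it latches shut again.
- blue_case_pin (a joint): hidden follower of the blue case's latch (m), inside the case, not to be touched: about 0 latched, up to +0.0095 while pressed and let go, -0.009 to -0.009 to -0.009 to -0.009 to -0.012 once the lid has popped and until it is pushed shut again.
- grey_case: a grey case of the same kind, size and mechanism as the blue one, with a yellow thumb pad too, loose on the shelf; same origin and axes. To be left shut.
- grey_case_lid (a joint): angle of the grey lid (rad), as for the blue one; it is shut (0) and must stay so.
- cell_bowl: aluminium bowl of AA cells, 116 mm across, about 50 mm high, loose; origin at the centre of its underside. Bystander.
- vase: empty white ceramic vase, 86 mm across at the belly, 135 mm high, loose, tips easily; origin at the centre of its underside. Bystander.
- rear_light: red and black bicycle rear light standing upright, about 46 by 40 by 56 mm high, loose; origin at the centre of its underside. Bystander.

How it is judged:
By the outcome, as a careful person would: the job done as asked, in the order asked, and still so for the second after the job is handed in, with the robot touching nothing.
It also fails if it takes over 32 s, if anything falls off the work surface, if the arm or the gripper's body presses on something with over 40 N, if the wrist force passes 120 N, or if a joint passes its speed limit or range.

### The arm

A 6-joint arm with a two-finger parallel gripper is mounted at the origin on the work surface. World frame = base frame: x ahead of the robot, y to its left, z up, the work surface at z = 0. Lengths are in m, angles in degrees, forces in N, time in s.
With the tool pointing down it reaches from about 0.25 to 0.725 m from the base axis. Payload 9.7 kg.
Tool frame: the origin (TCP) lies midway between the tips of the shut fingers; the grasp point (between the pads) lies 19 mm behind it; y points along the fingers, x is the direction in which the jaws open and shut, and the axes are right-handed (so a half turn about y gives the same grasp; the last joint's range is limited). The gripper opens to 85 mm and grips with 20 to 120 N. Pads are 22 mm wide; open, the fingers measure 114 mm over their backs; the gripper's body (76 mm by 85 mm) begins 54 mm behind the grasp point. The pads swing forward as they close: fully open they stand 13 mm farther back than shut.
Start: joints at [-66.062, 4.979, 10.078, 95.1, 0, 90], TCP at [0.223, -0.503, 0.203] pointing down, gripper open.
Joint ranges: [-179.16, 179.16], [-48.56, 103.87], [-65.8, 70.77], [-126.05, 130.52], [-82.76, 87.17], [-180, 180]. Speed limits (degrees/s): [127.2, 127.2, 147.25, 180, 180, 180].

### API

Orientations are given as [roll, pitch, yaw] about the fixed x, y, z axes, in that order (R = Rz(yaw) Ry(pitch) Rx(roll)).
In Python, from workcell import get_obs, camera, job_done gives the robot as it stands.
- The arm moves only by the tool play_rows, never from a script. Its argument "moves" is a list of rows, each a list of 3 entries, a list of its own where there are three numbers: the turn, a rotation vector about the tool's x, y, z in degrees, then the shift along the tool's x, y, z in m, then the opening in per cent of the stroke, from 0 (shut) to 100 (fully open). A call has exactly 5 rows; each row is the pose to reach, as a shift and turn from the pose commanded when the call began, along the tool's axes at that moment; what a row does not reach only later rows make up. A row lasts 1/10 s, in which the tool goes at most 50 mm and 8.59 degrees, less where a joint would pass 70% of its speed; a pose out of reach is approached as far as the arm can. A call with a gripper value outside its range is refused whole. The fingers move at their own pace and stop on an object; "grip_force" is the grip in N (left out, the last holds). Time passes only in rows, so rows that repeat a pose let the fingers close, or fill a call up. It gives the time, the measured TCP pose, the force and the opening at its end, in the units of the state.
- get_obs(): the state, without advancing time (a new reading comes with each control period).
- camera(name): name is "side" or "top" or "wrist"; returns a dict with "img" (420x560x3 uint8, red, green, blue), "fov_y" (degrees; the focal length in pixels is half the picture's height over the tangent of half this angle, whatever the lens; pixels are square), "cx", "cy" (the principal point, pixels), "world_from_camera" (4x4, takes a point from camera to world coordinates). Camera axes: x right, y up, looking along -z (the intrinsics and any distortion apply to the point x, -y, -z); pixel columns grow to the right and rows downward; lengths in m; the calibration is good to about 2 mm. A picture is of the moment at which its call begins. There is no depth.
- job_done(): hands the job in, once; it reports no verdict.
The state is a dict: "time": time; "q": joint angles; "qd": joint speeds; "joint_efforts": joint torques, N m; "ee_pos": TCP position; "tcp_rot": TCP orientation; "wrist_force": force on the tool from outside, world axes, zero at the start; "torque": the same for the moment, N m; "opening": finger opening in m.
Only numpy, scipy, OpenCV 4.12 (cv2) and the standard library are available. Lean on these libraries where they do the work, as an engineer would, in place of code of your own. Each camera call takes 0.05 s, during which the arm holds its last target.

## Working session

There is one attempt and no reset: what is moved stays moved. The work goes in short steps, Python scripts to look and compute and a tool call to move; the robot and the scene stay as the last step left them, time stands still between calls to the robot, and variables do not carry over. Pictures are saved under pics/ and viewed, and the job is handed in when it is done.

Besides the shell and the picture viewer there is one more tool, called after "Call:" as name(argument=value, ...) on one line, values as JSON. play_rows: Moves the arm, as the interface text tells. Its arguments: {"type":"object","properties":{"moves":{"type":"array"},"grip_force":{"type":"number"}},"required":["moves"]}

```bash
mkdir -p pics; ls; python3 - <<'E'
from workcell import get_obs,camera
import cv2,numpy as np
o=get_obs();print({k:np.round(v,3) for k,v in o.items()})
for n in("side","top","wrist"):
    c=camera(n);cv2.imwrite(f"pics/{n}0.png",c["img"][:,:,::-1]);print(n,{k:v for k,v in c.items() if k!="img"})
E
```

```text
pics
{'time': np.float64(0.0), 'q': array([-6.6060e+01,  5.0100e+00,  1.0036e+01,  9.5099e+01, -1.0000e-03,
        9.0001e+01]), 'qd': array([-0.066, -0.006,  0.038, -0.032, -0.083,  0.003]), 'joint_efforts': array([-1.0000e-03, -5.2039e+01,  4.6480e+01,  1.6000e-02, -0.0000e+00,
        0.0000e+00]), 'ee_pos': array([ 0.223, -0.502,  0.203]), 'tcp_rot': array([-9.0001e+01,  7.3000e-02, -6.6061e+01]), 'wrist_force': array([-0.304, -0.968, -0.072]), 'torque': array([-0.039, -0.006,  0.031]), 'opening': np.float64(0.086)}
side {'fov_y': 51.565542299357894, 'cx': 276.4333758333638, 'cy': 215.86809054517485, 'world_from_camera': array([[ 0.97331486,  0.1597513 , -0.16473526,  0.44801811],
       [-0.22894449,  0.72475104, -0.6498618 , -0.68982421],
       [ 0.01557579,  0.67023537,  0.74198513,  0.8326395 ],
       [ 0.        ,  0.        ,  0.        ,  1.        ]])}
top {'fov_y': 47.89682144784836, 'cx': 273.97618935029453, 'cy': 205.61655163777, 'world_from_camera': array([[-0.00401983,  0.99550434, -0.09463064,  0.50429094],
       [-0.99986362, -0.00551712, -0.01556613, -0.02131116],
       [-0.01601824,  0.09455516,  0.99539075,  1.28301115],
       [ 0.        ,  0.        ,  0.        ,  1.        ]])}
wrist {'fov_y': 68.52117688155417, 'cx': 276.402044936284, 'cy': 203.13995235557405, 'world_from_camera': array([[ 0.40601558,  0.87472423,  0.26459188,  0.2894194 ],
       [-0.91386463,  0.38915395,  0.11580434, -0.47218876],
       [-0.00167011, -0.28881953,  0.9573821 ,  0.37332425],
       [ 0.        ,  0.        ,  0.        ,  1.        ]])}
```

View pics/side0.png

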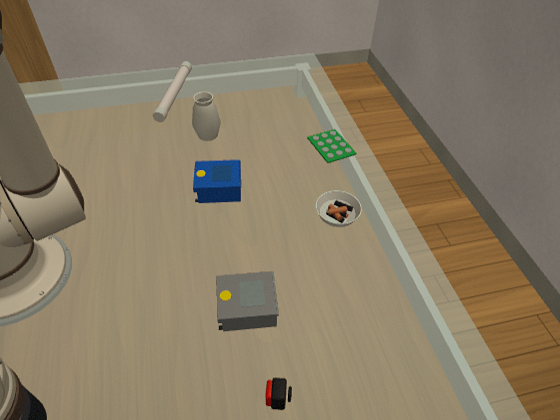

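View pics/top0.png

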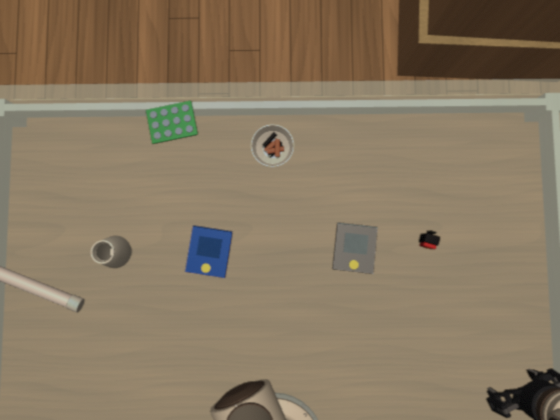

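View pics/wrist0.png

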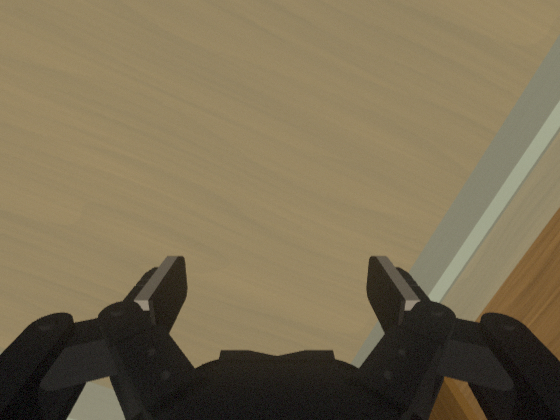

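The blue case has its pad at about (206,268) in the top view and (201,174) in the side view. The grey case pad is at about (354,265) in the top view. I'll refine these by colour centroids and triangulate.

```bash
cat > h.py <<'E'
import numpy as np,cv2
def ray(c,u,v):
    H=c["img"].shape[0];f=H/2/np.tan(np.radians(c["fov_y"]/2));T=c["world_from_camera"]
    d=T[:3,:3]@np.array([(u-c["cx"])/f,-(v-c["cy"])/f,-1]);return T[:3,3],d/np.linalg.norm(d)
def onz(c,u,v,z):
    p,d=ray(c,u,v);return p+d*(z-p[2])/d[2]
def tri(rs):
    A=np.zeros((3,3));b=np.zeros(3)
    for p,d in rs:
        M=np.eye(3)-np.outer(d,d);A+=M;b+=M@p
    x=np.linalg.solve(A,b);return x,[np.linalg.norm((np.eye(3)-np.outer(d,d))@(x-p)) for p,d in rs]
def yellow(img):
    r,g,b=[img[:,:,i].astype(int) for i in range(3)]
    m=((r>130)&(g>110)&(b<70)).astype(np.uint8)
    n,l,s,c=cv2.connectedComponentsWithStats(m);return [(c[i],s[i,4]) for i in range(1,n) if s[i,4]>15]
def proj(c,P):
    H=c["img"].shape[0];f=H/2/np.tan(np.radians(c["fov_y"]/2));T=c["world_from_camera"]
    p=T[:3,:3].T@(np.asarray(P)-T[:3,3]);return c["cx"]+f*p[0]/-p[2],c["cy"]-f*p[1]/-p[2]
E
python3 - <<'E'
from workcell import camera
from h import *
s=camera("side");t=camera("top")
ys=yellow(s["img"]);yt=yellow(t["img"]);print(ys,yt)
for a in ys:
  for b in yt:
    x,e=tri([ray(s,*a[0]),ray(t,*b[0])]);print(x.round(4),np.round(e,4))
for b in yt: print(onz(t,*b[0],.064),[onz(s,*a[0],.064) for a in ys])
img=t["img"][215:290,170:250];cv2.imwrite("pics/topcrop.png",cv2.resize(img,None,fx=7,fy=7,interpolation=cv2.INTER_CUBIC)[:,:,::-1])
img=s["img"][150:215,180:255];cv2.imwrite("pics/sidecrop.png",cv2.resize(img,None,fx=8,fy=8,interpolation=cv2.INTER_CUBIC)[:,:,::-1])
E
```

```text
[(array([371.10344828,  88.68965517]), np.int32(58)), (array([344.18181818,  91.04545455]), np.int32(22)), (array([397.57414449, 142.90874525]), np.int32(263)), (array([200.34210526, 173.15789474]), np.int32(38)), (array([439.40495868, 205.3553719 ]), np.int32(242)), (array([461.70921986, 246.26950355]), np.int32(141)), (array([531.125     , 290.79166667]), np.int32(24)), (array([225.02197802, 295.1978022 ]), np.int32(91)), (array([519.58974359, 294.05128205]), np.int32(39)), (array([499.67818575, 306.78185745]), np.int32(463)), (array([484.6031746 , 322.41269841]), np.int32(63))] []
```

View pics/topcrop.png

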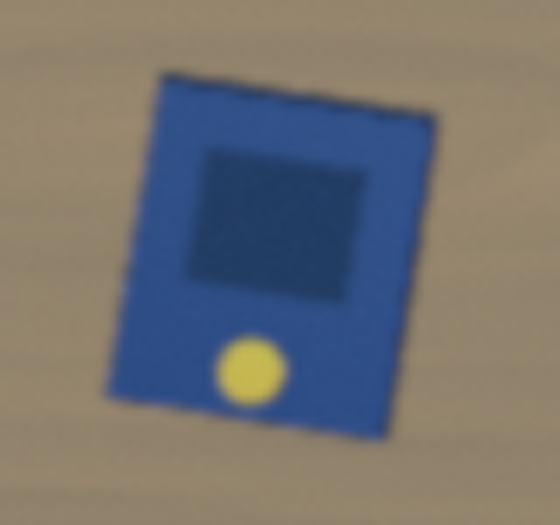

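View pics/sidecrop.png

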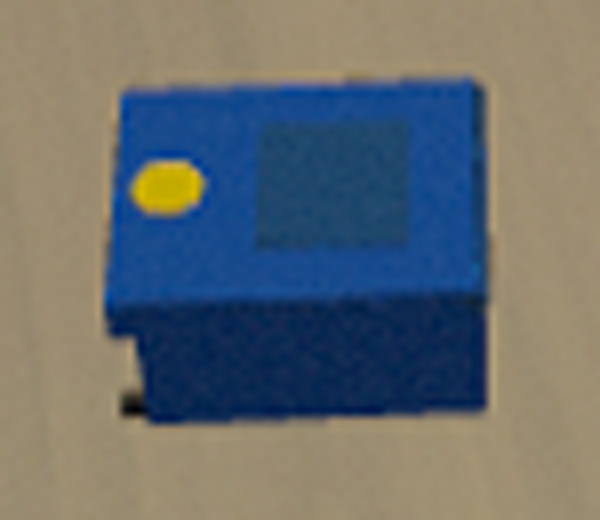

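```bash
python3 - <<'E'
from workcell import camera
from h import *
s=camera("side");t=camera("top")
x,e=tri([ray(s,200.6,173.1),ray(t,205.4,267.6)]);print(x.round(4),np.round(e,4))
print(onz(s,200.6,173.1,.064),onz(t,205.4,267.6,.064))
cr=lambda u,v:(170+u/7-.5,215+v/7-.5)
P=[onz(t,*cr(*q),.062) for q in [(108,397),(387,437),(435,115),(160,75)]];P=np.array(P);print(P.round(4))
for i in range(4):
  d=P[(i+1)%4]-P[i];print(np.linalg.norm(d),np.degrees(np.arctan2(d[1],d[0])))
print("vase/stuff", onz(t,112,252,.0),onz(t,75,303,.1), onz(t,354,265,.064))
E
```

```text
[0.4608 0.1747 0.0616] [0.0006 0.0006]
[0.46010284 0.1720453  0.064     ] [0.46150332 0.17425706 0.064     ]
[[0.4524 0.2272 0.062 ]
 [0.4375 0.1246 0.062 ]
 [0.5553 0.1075 0.062 ]
 [0.5705 0.2095 0.062 ]]
0.10370283486006034 -98.23639588639105
0.11893537070354182 -8.251710350783428
0.1031662979533618 81.48417464977717
0.11943986077701657 171.49038585174785
vase/stuff [0.50216933 0.43920655 0.        ] [0.3767131  0.49206139 0.1       ] [ 0.46677699 -0.20593909  0.064     ]
```

Call:
play_rows(moves=[[[0, -8, 0], [-0.032, 0.003, 0.031], 0], [[0, -16, 0], [-0.064, 0.006, 0.062], 0], [[0, -24, 0], [-0.096, 0.009, 0.093], 0], [[0, -32, 0], [-0.128, 0.012, 0.124], 0], [[0, -40, 0], [-0.16, 0.015, 0.155], 0]], grip_force=40)

```text
time: 0.85
ee_pos: [0.3001, -0.292, 0.1882]
tcp_rot: [-90.0, -0.0, -25.8]
wrist_force: [1.4, 0.6, 0.5]
opening: 0.0125
```

Call:
play_rows(moves=[[[0, -8, 0], [-0.006, 0.003, 0.048], 0], [[0, -16, 0], [-0.012, 0.006, 0.096], 0], [[0, -24, 0], [-0.018, 0.009, 0.144], 0], [[0, -32, 0], [-0.024, 0.012, 0.192], 0], [[0, -40, 0], [-0.03, 0.015, 0.24], 0]])

```text
time: 1.35
ee_pos: [0.3786, -0.0629, 0.1735]
tcp_rot: [-90.0, -0.1, 14.3]
wrist_force: [0.7, -1.0, -0.1]
opening: -0.0001
```

Call:
play_rows(moves=[[[0, 0, 0], [0.026, 0.006, 0.039], 0], [[0, 0, 0], [0.052, 0.012, 0.078], 0], [[0, 0, 0], [0.078, 0.02, 0.117], 0], [[0, 0, 0], [0.108, 0.03, 0.163], 0], [[0, 0, 0], [0.1375, 0.04, 0.209], 0]])

```text
time: 1.85
ee_pos: [0.4582, 0.1628, 0.1352]
tcp_rot: [-90.0, -0.1, 14.0]
wrist_force: [1.4, -0.6, 0.2]
opening: -0.0001
```

```bash
python3 - <<'E'
from workcell import camera,get_obs
from h import *
o=get_obs();print(o["ee_pos"],o["tcp_rot"],o["time"],o["wrist_force"])
s=camera("side");t=camera("top");w=camera("wrist")
a=cv2.resize(s["img"][80:220,130:317],None,fx=3,fy=3);b=cv2.resize(t["img"][200:340,140:327],None,fx=3,fy=3)
cv2.imwrite("pics/s1.png",a[:,:,::-1]);cv2.imwrite("pics/t1.png",b[:,:,::-1]);cv2.imwrite("pics/w1.png",w["img"][:,:,::-1])
print(proj(w,o["ee_pos"]),proj(w,[.461,.1735,.064]),proj(s,o["ee_pos"]))
E
```

```text
[0.4582329  0.1627996  0.13520663] [-9.00017755e+01 -5.20685016e-02  1.39532222e+01] 1.85 [ 1.39390225 -0.59024395  0.2066975 ]
(np.float64(276.95034600064093), np.float64(244.36375155368003)) (np.float64(283.6559573061651), np.float64(196.70669917514)) (np.float64(196.99001419041394), np.float64(154.24632220029156))
```

View pics/s1.png

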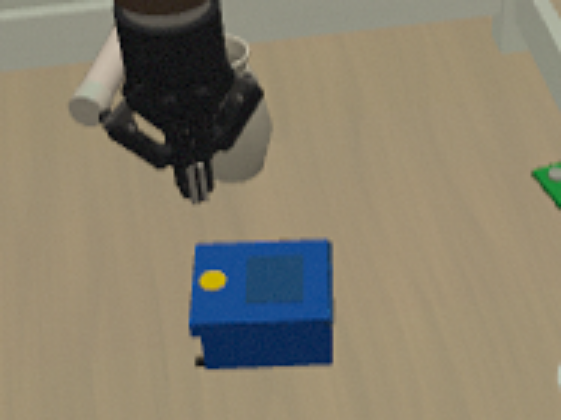

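View pics/w1.png

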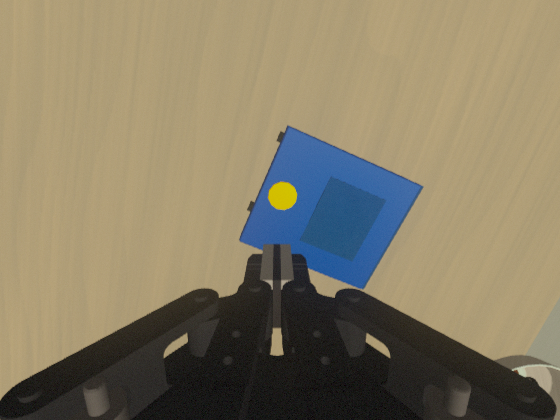

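Call:
play_rows(moves=[[[0, 0, 0], [0, 0.015, 0], 0], [[0, 0, 0], [0, 0.03, 0], 0], [[0, 0, 0], [0, 0.045, 0], 0], [[0, 0, 0], [0, 0.06, 0], 0], [[0, 0, 0], [0, 0.06, 0], 0]])

```text
time: 2.5
ee_pos: [0.4566, 0.1595, 0.0727]
tcp_rot: [-90.0, 0.2, 13.9]
wrist_force: [0.2, -0.0, 0.6]
opening: 0.0002
```

```bash
python3 - <<'E'
from workcell import camera,get_obs
from h import *
w=camera("wrist");s=camera("side");o=get_obs();print(o["ee_pos"],o["tcp_rot"],o["time"],o["wrist_force"])
b=cv2.resize(w["img"][130:290,180:390],None,fx=3,fy=3);cv2.imwrite("pics/w2.png",b[:,:,::-1])
a=cv2.resize(s["img"][120:220,160:267],None,fx=5,fy=5);cv2.imwrite("pics/s2.png",a[:,:,::-1])
E
```

```text
[0.45771672 0.160161   0.0751377 ] [-9.00024999e+01  2.59704365e-02  1.38992859e+01] 2.6 [ 0.01449146 -0.36140333  1.03792806]
```

View pics/w2.png

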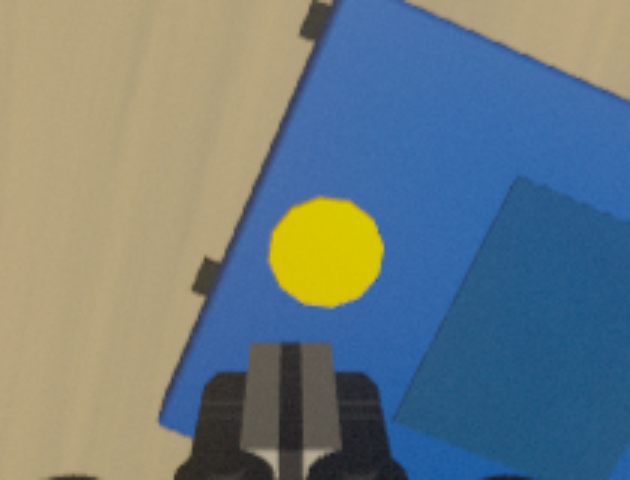

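View pics/s2.png

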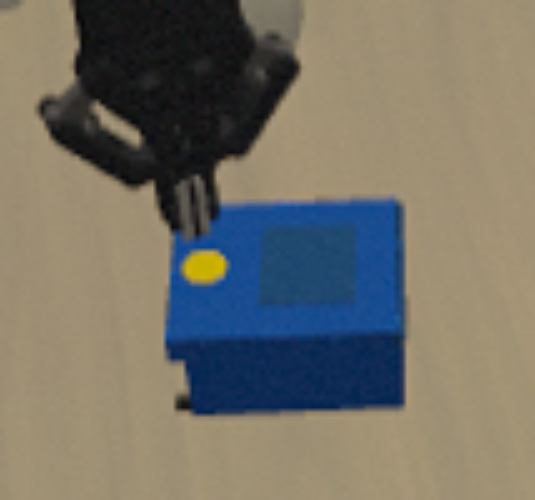

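```bash
python3 - <<'E'
from workcell import camera,get_obs
from h import *
from scipy.spatial.transform import Rotation as Rn
w=camera("wrist");o=get_obs();print(o["ee_pos"],o["time"],o["wrist_force"])
p=onz(w,288.3,213.3,.064);R=Rn.from_euler("xyz",o["tcp_rot"],degrees=True).as_matrix()
print(p,R.T@(p-o["ee_pos"]),R.T@(np.array([.461,.1735,.064])-o["ee_pos"]),proj(w,o["ee_pos"]),proj(w,o["ee_pos"]+R@[0,0,.011]))
E
```

```text
[0.45808156 0.16042206 0.07573893] 2.65 [0.42560196 0.48757453 1.35211639]
[0.4610355  0.17441419 0.064     ] [0.00622561 0.01174313 0.01287045] [0.00597132 0.01174293 0.01199162] (np.float64(278.32599884763755), np.float64(239.99969704327856)) (np.float64(278.3615172470974), np.float64(222.70206898817003))
```

Call:
play_rows(moves=[[[0, 0, 0], [0.002, 0, 0.004], 0], [[0, 0, 0], [0.004, 0, 0.008], 0], [[0, 0, 0], [0.006, 0, 0.0125], 0], [[0, 0, 0], [0.006, 0, 0.0125], 0], [[0, 0, 0], [0.006, 0, 0.0125], 0]])

```text
time: 3.15
ee_pos: [0.4607, 0.1744, 0.0753]
tcp_rot: [-90.0, 0.0, 14.0]
wrist_force: [0.1, 0.0, -0.0]
opening: 0.0
```

```bash
cat > look.py <<'E'
import sys
from workcell import camera,get_obs
from h import *
from scipy.spatial.transform import Rotation as Rn
n=sys.argv[1]
o=get_obs();w=camera("wrist");s=camera("side");t=camera("top");print(o["ee_pos"],o["tcp_rot"],o["time"],o["wrist_force"],get_obs()["ee_pos"])
R=Rn.from_euler("xyz",o["tcp_rot"],degrees=True).as_matrix();print("pad in tool",R.T@(np.array([.461,.1738,.064])-o["ee_pos"]))
def dump(c,x0,y0,W,H,k,name):
    b=cv2.resize(c["img"][y0:y0+H,x0:x0+W],None,fx=k,fy=k,interpolation=cv2.INTER_CUBIC).copy()
    for P,col in((o["ee_pos"],(255,0,0)),([.461,.1738,.064],(0,255,0))):
        u,v=proj(c,P);cv2.drawMarker(b,(int((u+.5-x0)*k),int((v+.5-y0)*k)),col,cv2.MARKER_CROSS,14,1)
    cv2.imwrite(f"pics/{name}{n}.png",b[:,:,::-1])
dump(w,180,130,210,160,3,"w");dump(s,160,120,107,100,5,"s");dump(t,150,200,120,100,5,"t")
E
python3 look.py 3
```

```text
[0.46068699 0.17441507 0.07531545] [-9.00006263e+01  9.03670198e-03  1.39672033e+01] 3.15 [ 0.12893431  0.02017873 -0.02844168] [0.46065889 0.17411333 0.07529257]
pad in tool [ 0.00015708  0.01131543 -0.00067231]
```

View pics/w3.png

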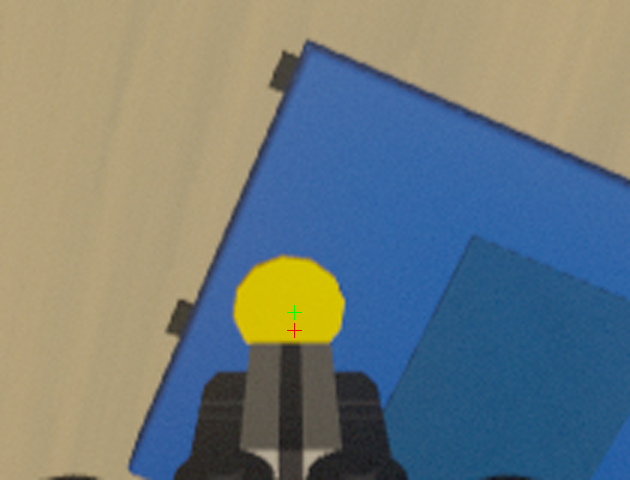

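View pics/s3.png

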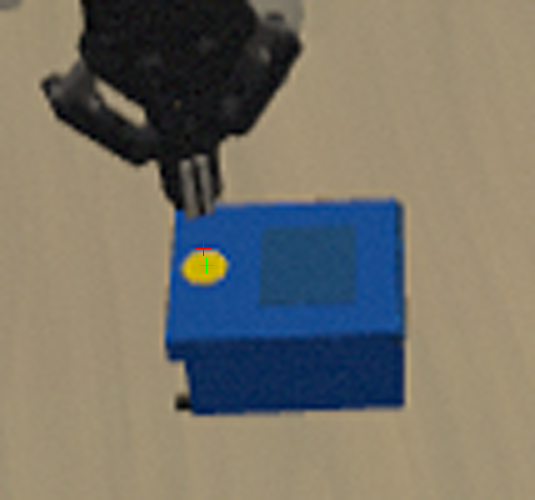

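View pics/t3.png

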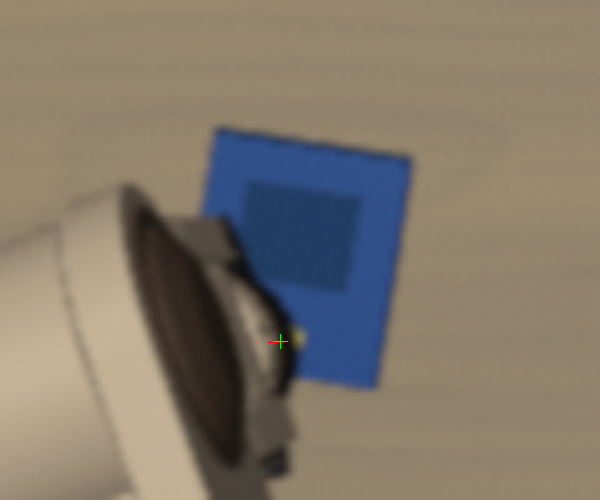

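```bash
python3 - <<'E'
from workcell import camera,get_obs
from h import *
from scipy.spatial.transform import Rotation as Rn
o=get_obs();w=camera("wrist");s=camera("side")
R=Rn.from_euler("xyz",o["tcp_rot"],degrees=True).as_matrix()
for h in (0,.005,.01,.015,.02,.025):
  print(h,[(b,np.round(proj(w,o["ee_pos"]+R@[0,-h,b]),1)[1],np.round(proj(s,o["ee_pos"]+R@[0,-h,-b]),1)) for b in(-.011,-.005,0,.005,.011)])
E
```

```text
0 [(-0.011, np.float64(256.5), array([198.7, 166.8])), (-0.005, np.float64(247.5), array([199.5, 168.1])), (0, np.float64(239.8), array([200.2, 169.3])), (0.005, np.float64(232.0), array([200.9, 170.5])), (0.011, np.float64(222.6), array([201.7, 171.9]))]
0.005 [(-0.011, np.float64(260.3), array([198.5, 165.3])), (-0.005, np.float64(251.1), array([199.3, 166.7])), (0, np.float64(243.3), array([200. , 167.8])), (0.005, np.float64(235.3), array([200.7, 169. ])), (0.011, np.float64(225.6), array([201.5, 170.4]))]
0.01 [(-0.011, np.float64(264.3), array([198.3, 163.8])), (-0.005, np.float64(254.9), array([199.1, 165.2])), (0, np.float64(246.9), array([199.8, 166.4])), (0.005, np.float64(238.7), array([200.5, 167.5])), (0.011, np.float64(228.8), array([201.3, 169. ]))]
0.015 [(-0.011, np.float64(268.5), array([198.1, 162.4])), (-0.005, np.float64(258.9), array([198.9, 163.8])), (0, np.float64(250.7), array([199.6, 164.9])), (0.005, np.float64(242.4), array([200.2, 166.1])), (0.011, np.float64(232.2), array([201.1, 167.5]))]
0.02 [(-0.011, np.float64(273.0), array([197.8, 160.9])), (-0.005, np.float64(263.1), array([198.6, 162.3])), (0, np.float64(254.8), array([199.3, 163.4])), (0.005, np.float64(246.2), array([200. , 164.6])), (0.011, np.float64(235.8), array([200.9, 166. ]))]
0.025 [(-0.011, np.float64(277.8), array([197.6, 159.4])), (-0.005, np.float64(267.7), array([198.4, 160.8])), (0, np.float64(259.1), array([199.1, 161.9])), (0.005, np.float64(250.3), array([199.8, 163.1])), (0.011, np.float64(239.6), array([200.6, 164.5]))]
```

Call:
play_rows(moves=[[[0, 0, 0], [0, 0.002, 0], 0], [[0, 0, 0], [0, 0.004, 0], 0], [[0, 0, 0], [0, 0.006, 0], 0], [[0, 0, 0], [0, 0.008, 0], 0], [[0, 0, 0], [0, 0.008, 0], 0]])

```text
time: 3.9
ee_pos: [0.4605, 0.1741, 0.067]
tcp_rot: [-90.0, 0.0, 13.9]
wrist_force: [-0.4, -0.1, 0.6]
opening: 0.0001
```

```bash
python3 look.py 4
```

```text
[0.46052422 0.17408667 0.0669537 ] [-9.00054442e+01  3.06623936e-02  1.39392432e+01] 3.9 [-0.41116675 -0.09472047  0.63559476] [0.46074003 0.17415815 0.06736388]
pad in tool [ 0.00039429  0.00295352 -0.00039256]
```

View pics/w4.png

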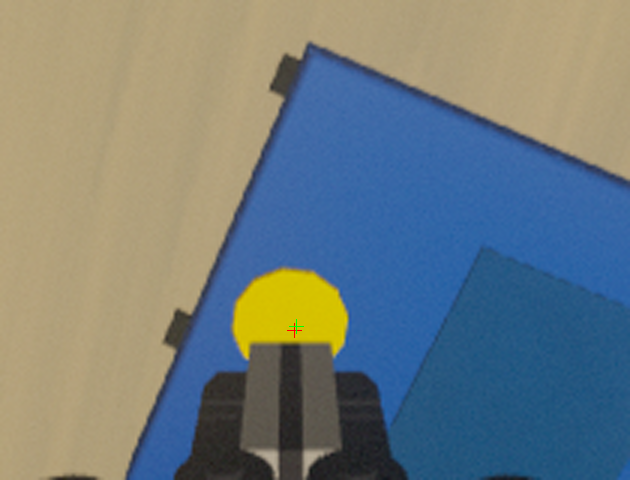

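View pics/s4.png

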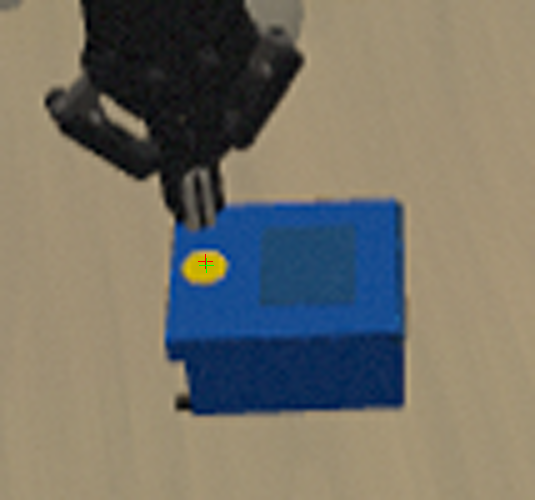

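The side view shows the tips still clearly above the pad, even though the reported TCP z is 0.067. That means the physical tips stop short of the TCP. I'll keep going down in small steps and watch the force.

Call:
play_rows(moves=[[[0, 0, 0], [0, 0.002, 0], 0], [[0, 0, 0], [0, 0.004, 0], 0], [[0, 0, 0], [0, 0.006, 0], 0], [[0, 0, 0], [0, 0.006, 0], 0], [[0, 0, 0], [0, 0.006, 0], 0]])

```text
time: 4.55
ee_pos: [0.4607, 0.1742, 0.0613]
tcp_rot: [-90.0, 0.0, 13.9]
wrist_force: [0.6, 0.8, 0.2]
opening: -0.0
```

```bash
python3 look.py 5
```

```text
[0.4606682  0.17415878 0.06126186] [-9.00001456e+01  8.19213667e-03  1.39376953e+01] 4.55 [0.56796953 0.77740722 0.16770998] [0.46078377 0.17416676 0.0614135 ]
pad in tool [ 0.00023522 -0.00273817 -0.00042814]
```

View pics/w5.png

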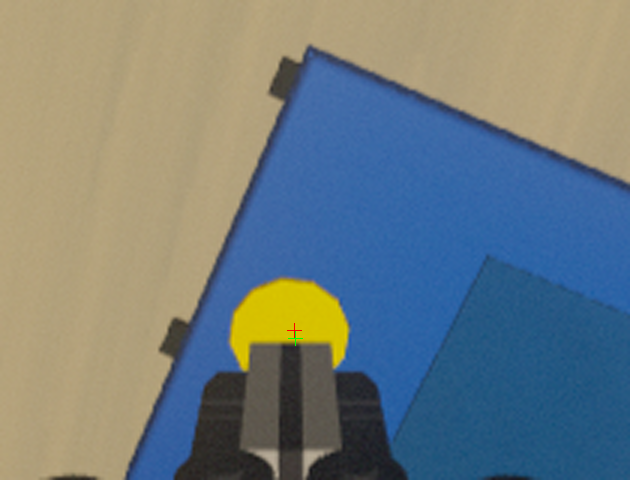

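View pics/s5.png

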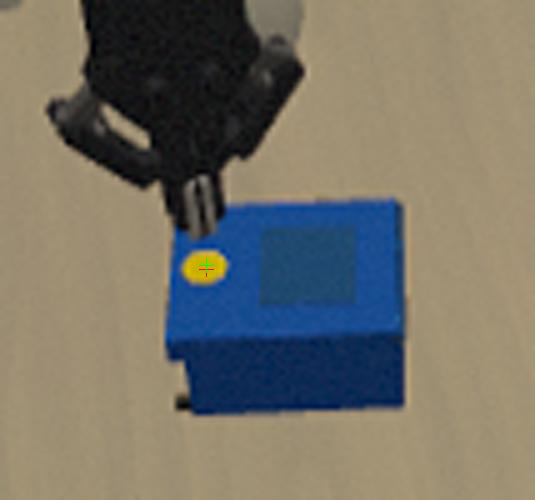

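Call:
play_rows(moves=[[[0, 0, 0], [0, 0.0025, 0], 0], [[0, 0, 0], [0, 0.005, 0], 0], [[0, 0, 0], [0, 0.0075, 0], 0], [[0, 0, 0], [0, 0.01, 0], 0], [[0, 0, 0], [0, 0.01, 0], 0]])

```text
time: 5.2
ee_pos: [0.4605, 0.1741, 0.0508]
tcp_rot: [-90.0, 0.0, 13.9]
wrist_force: [1.0, 0.5, 0.3]
opening: 0.0001
```

```bash
python3 look.py 6
```

```text
[0.46049207 0.17405909 0.05083626] [-9.00059815e+01  3.81112400e-02  1.39369927e+01] 5.2 [1.01186166 0.4826435  0.29045073] [0.46071895 0.17417763 0.0513674 ]
pad in tool [ 0.00042182 -0.01316399 -0.00037517]
```

View pics/w6.png

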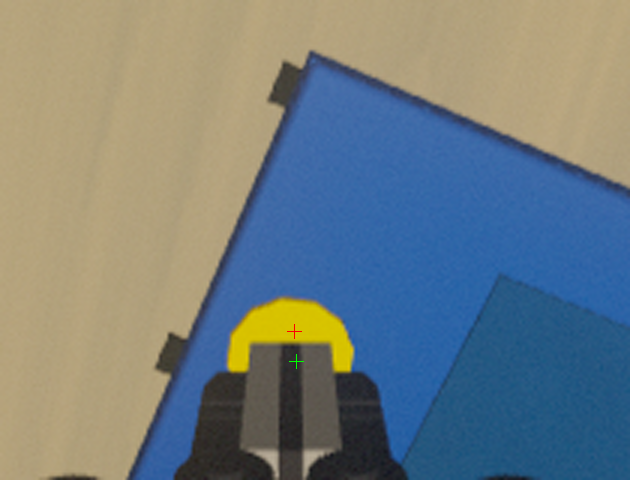

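View pics/s6.png

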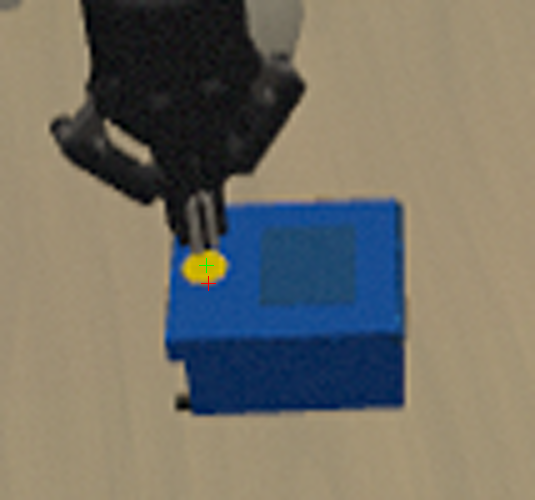

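Call:
play_rows(moves=[[[0, 0, 0], [0, 0.0015, 0], 0], [[0, 0, 0], [0, 0.003, 0], 0], [[0, 0, 0], [0, 0.0045, 0], 0], [[0, 0, 0], [0, 0.006, 0], 0], [[0, 0, 0], [0, 0.006, 0], 0]])

```text
time: 5.85
ee_pos: [0.4606, 0.1741, 0.045]
tcp_rot: [-90.0, 0.0, 13.9]
wrist_force: [0.3, -1.0, -0.4]
opening: -0.0002
```

```bash
python3 look.py 7
```

```text
[0.46056668 0.17410097 0.04503634] [-9.00024356e+01  2.45538410e-02  1.39345529e+01] 5.85 [ 0.25412523 -0.99447255 -0.38210584] [0.46075907 0.17418381 0.04537618]
pad in tool [ 0.00033996 -0.01896379 -0.00039727]
```

View pics/w7.png

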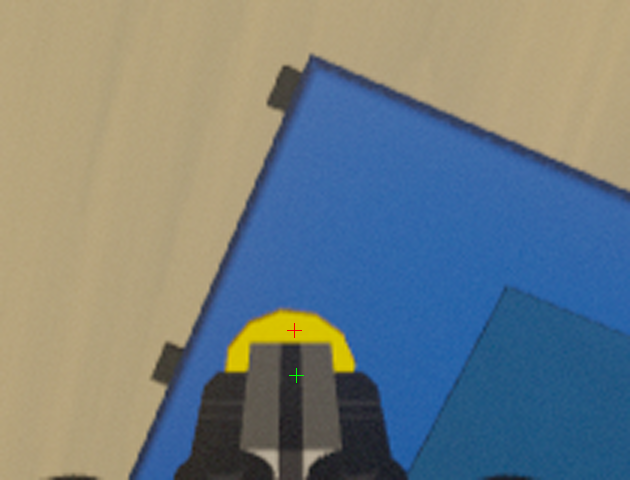

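View pics/s7.png

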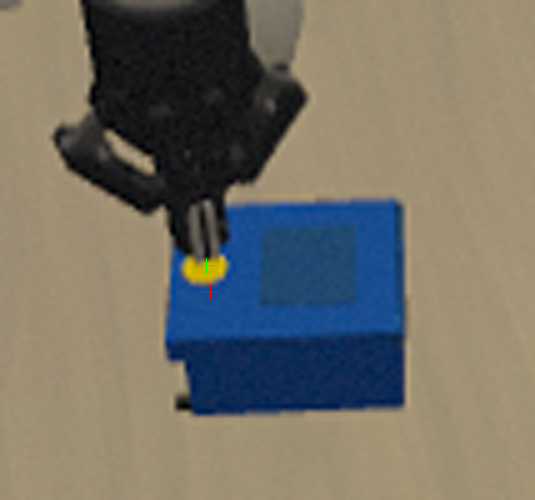

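Call:
play_rows(moves=[[[0, 0, 0], [0, 0.0015, 0], 0], [[0, 0, 0], [0, 0.003, 0], 0], [[0, 0, 0], [0, 0.0045, 0], 0], [[0, 0, 0], [0, 0.005, 0], 0], [[0, 0, 0], [0, 0.005, 0], 0]])

```text
time: 6.5
ee_pos: [0.4606, 0.1742, 0.0402]
tcp_rot: [-90.0, 0.0, 13.9]
wrist_force: [0.4, 0.4, -0.4]
opening: -0.0004
```

Call:
play_rows(moves=[[[0, 0, 0], [0, 0.001, 0], 0], [[0, 0, 0], [0, 0.002, 0], 0], [[0, 0, 0], [0, 0.003, 0], 0], [[0, 0, 0], [0, 0.003, 0], 0], [[0, 0, 0], [0, 0.003, 0], 0]])

```text
time: 7.0
ee_pos: [0.4607, 0.1741, 0.0373]
tcp_rot: [-90.0, 0.0, 13.9]
wrist_force: [0.4, 0.4, -1.6]
opening: -0.0001
```

```bash
python3 look.py 8
```

```text
[0.46070291 0.17414907 0.03731688] [-9.00014107e+01  3.14297613e-03  1.39370223e+01] 7.0 [ 0.42079687  0.42649554 -1.58267556] [0.46074099 0.17416117 0.03736754]
pad in tool [ 0.00020281 -0.02668312 -0.000411  ]
```

View pics/w8.png

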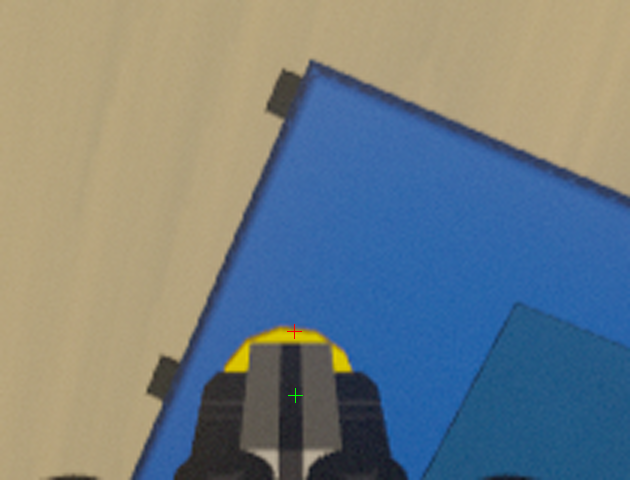

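View pics/s8.png

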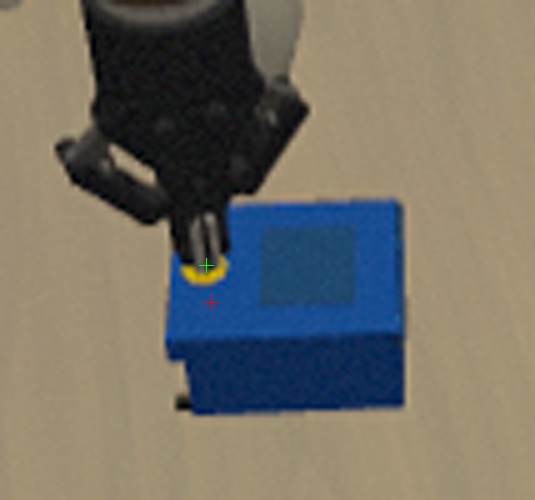

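Call:
play_rows(moves=[[[0, 0, 0], [0, 0.001, 0], 0], [[0, 0, 0], [0, 0.002, 0], 0], [[0, 0, 0], [0, 0.003, 0], 0], [[0, 0, 0], [0, 0.003, 0], 0], [[0, 0, 0], [0, 0.003, 0], 0]])

```text
time: 7.65
ee_pos: [0.4607, 0.1742, 0.0344]
tcp_rot: [-90.0, -0.0, 13.9]
wrist_force: [-0.8, -0.1, 2.1]
opening: -0.0001
```

Call:
play_rows(moves=[[[0, 0, 0], [0, 0.001, 0], 0], [[0, 0, 0], [0, 0.002, 0], 0], [[0, 0, 0], [0, 0.002, 0], 0], [[0, 0, 0], [0, 0.002, 0], 0], [[0, 0, 0], [0, 0.002, 0], 0]])

```text
time: 8.15
ee_pos: [0.4607, 0.1742, 0.0323]
tcp_rot: [-90.0, 0.0, 13.9]
wrist_force: [-1.4, 0.4, 2.6]
opening: 0.0004
```

```bash
python3 look.py 9
```

```text
[0.46067474 0.17420097 0.03231113] [-8.99942971e+01  5.20350388e-03  1.39425969e+01] 8.15 [-1.37394977  0.3912082   2.64604398] [0.46070171 0.17416639 0.03234409]
pad in tool [ 0.00021619 -0.03168894 -0.00046438]
```

View pics/w9.png

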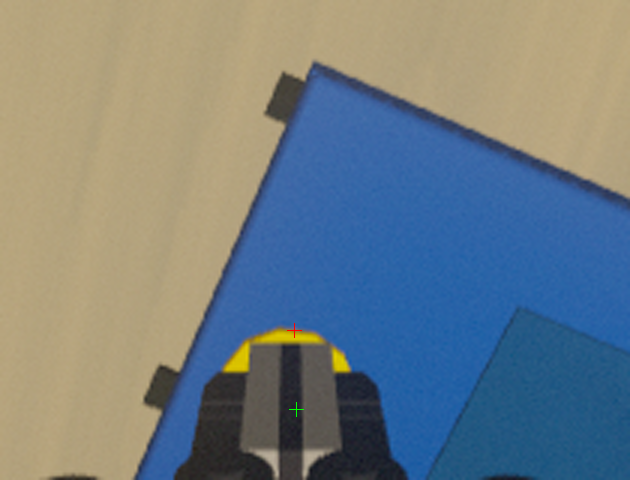

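View pics/s9.png

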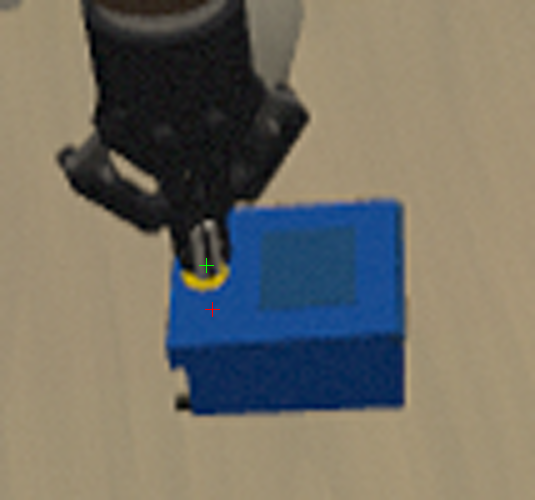

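In contact: the pad has moved with the tips since TCP z was about 0.037, and the force is 2–2.6 N, which matches the latch. Now I'll press on to the stop.

Call:
play_rows(moves=[[[0, 0, 0], [0, 0.001, 0], 0], [[0, 0, 0], [0, 0.002, 0], 0], [[0, 0, 0], [0, 0.003, 0], 0], [[0, 0, 0], [0, 0.003, 0], 0], [[0, 0, 0], [0, 0.003, 0], 0]])

```text
time: 8.8
ee_pos: [0.4607, 0.1741, 0.0293]
tcp_rot: [-90.0, 0.0, 13.9]
wrist_force: [-0.4, 0.5, 1.4]
opening: 0.0004
```

Call:
play_rows(moves=[[[0, 0, 0], [0, 0.0005, 0], 0], [[0, 0, 0], [0, 0.001, 0], 0], [[0, 0, 0], [0, 0.001, 0], 0], [[0, 0, 0], [0, 0.001, 0], 0], [[0, 0, 0], [0, 0.001, 0], 0]])

```text
time: 9.3
ee_pos: [0.4607, 0.1741, 0.0283]
tcp_rot: [-90.0, 0.0, 13.9]
wrist_force: [-1.5, 0.8, 2.7]
opening: 0.0002
```

```bash
python3 look.py 10
```

```text
[0.46071347 0.17414838 0.02832918] [-9.00014608e+01  8.18320275e-04  1.39359709e+01] 9.3 [-1.5116144   0.82376386  2.73447286] [0.4607132  0.17415883 0.02832204]
pad in tool [ 0.00019368 -0.03567081 -0.00040804]
```

View pics/s10.png

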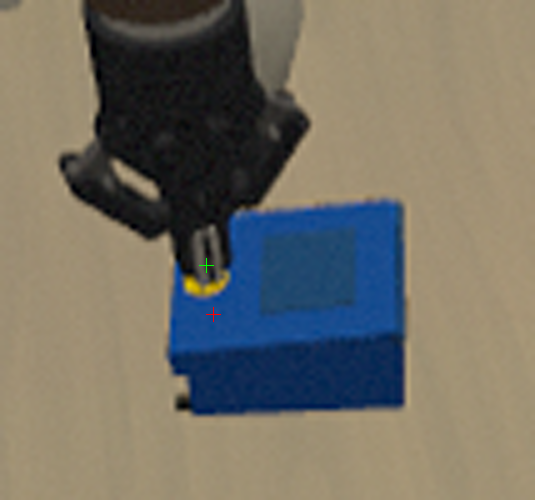

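Call:
play_rows(moves=[[[0, 0, 0], [0, 0.0005, 0], 0], [[0, 0, 0], [0, 0.001, 0], 0], [[0, 0, 0], [0, 0.001, 0], 0], [[0, 0, 0], [0, 0.001, 0], 0], [[0, 0, 0], [0, 0.001, 0], 0]])

```text
time: 9.95
ee_pos: [0.4608, 0.1742, 0.0277]
tcp_rot: [-90.0, -0.0, 13.9]
wrist_force: [-3.2, 0.1, 5.9]
opening: -0.0003
```

Call:
play_rows(moves=[[[0, 0, 0], [0, -0.03, 0], 0], [[0, 0, 0], [-0.015, -0.07, 0], 0], [[0, 0, 0], [-0.045, -0.105, 0], 0], [[0, 0, 0], [-0.08, -0.135, 0], 0], [[0, 0, 0], [-0.12, -0.16, 0], 0]])

```text
time: 10.45
ee_pos: [0.3436, 0.1449, 0.1886]
tcp_rot: [-90.0, -0.1, 13.9]
wrist_force: [0.0, 0.6, 0.7]
opening: 0.0
```

```bash
python3 look.py 11
```

```text
[0.34362862 0.14490909 0.18864056] [-9.00118928e+01 -6.26772311e-02  1.39176203e+01] 10.45 [0.04069255 0.6355402  0.70114087] [0.34415783 0.14527322 0.18942733]
pad in tool [ 0.12073827  0.12477275 -0.00016229]
```

View pics/s11.png

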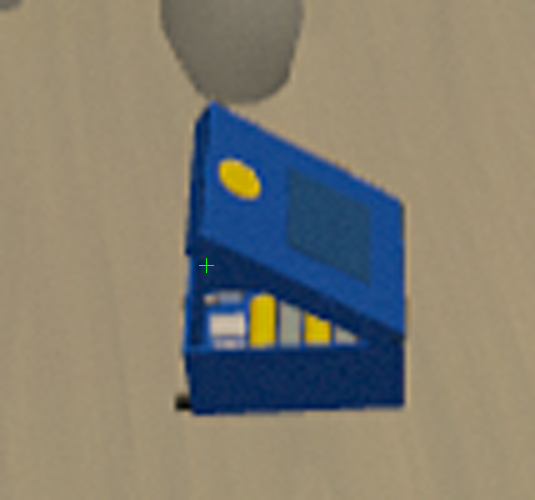

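The lid is rising with the hand clear. I'll wait with a further small retreat.

Call:
play_rows(moves=[[[0, 0, 0], [0, -0.02, 0], 0], [[0, 0, 0], [0, -0.04, 0], 0], [[0, 0, 0], [0, -0.04, 0], 0], [[0, 0, 0], [0, -0.04, 0], 0], [[0, 0, 0], [0, -0.04, 0], 0]])

```text
time: 11.1
ee_pos: [0.3443, 0.1452, 0.2259]
tcp_rot: [-90.0, 0.1, 13.9]
wrist_force: [-0.2, 0.3, -0.4]
opening: -0.0001
```

Call:
play_rows(moves=[[[0, 0, 0], [0, 0, 0], 0], [[0, 0, 0], [0, 0, 0], 0], [[0, 0, 0], [0, 0, 0], 0], [[0, 0, 0], [0, 0, 0], 0], [[0, 0, 0], [0, 0, 0], 0]])

```text
time: 11.6
ee_pos: [0.3442, 0.1453, 0.2273]
tcp_rot: [-90.0, -0.0, 13.9]
wrist_force: [0.4, -0.3, -0.1]
opening: -0.0002
```

Call:
play_rows(moves=[[[0, 0, 0], [0, 0, 0], 0], [[0, 0, 0], [0, 0, 0], 0], [[0, 0, 0], [0, 0, 0], 0], [[0, 0, 0], [0, 0, 0], 0], [[0, 0, 0], [0, 0, 0], 0]])

```text
time: 12.1
ee_pos: [0.3443, 0.1453, 0.2273]
tcp_rot: [-90.0, -0.0, 13.9]
wrist_force: [0.2, 0.1, 0.4]
opening: 0.0003
```

Call:
play_rows(moves=[[[0, 0, 0], [0, 0, 0], 0], [[0, 0, 0], [0, 0, 0], 0], [[0, 0, 0], [0, 0, 0], 0], [[0, 0, 0], [0, 0, 0], 0], [[0, 0, 0], [0, 0, 0], 0]])

```text
time: 12.6
ee_pos: [0.3443, 0.1453, 0.2273]
tcp_rot: [-90.0, 0.0, 13.9]
wrist_force: [0.2, 0.3, 0.2]
opening: -0.0001
```

```bash
python3 look.py 12
```

```text
[0.34425145 0.14526101 0.22733451] [-9.00008873e+01  5.24843771e-06  1.39408722e+01] 12.6 [0.23171603 0.3056598  0.22144367] [0.34428961 0.14525323 0.22733981]
pad in tool [ 0.12018535  0.16333451 -0.00042621]
```

Call:
play_rows(moves=[[[0, 0, 0], [0, 0, 0], 0], [[0, 0, 0], [0, 0, 0], 0], [[0, 0, 0], [0, 0, 0], 0], [[0, 0, 0], [0, 0, 0], 0], [[0, 0, 0], [0, 0, 0], 0]])

```text
time: 13.25
ee_pos: [0.3443, 0.1453, 0.2273]
tcp_rot: [-90.0, -0.0, 13.9]
wrist_force: [-0.0, -0.0, 0.9]
opening: -0.0001
```

Call:
play_rows(moves=[[[0, 0, 0], [0, 0, 0], 0], [[0, 0, 0], [0, 0, 0], 0], [[0, 0, 0], [0, 0, 0], 0], [[0, 0, 0], [0, 0, 0], 0], [[0, 0, 0], [0, 0, 0], 0]])

```text
time: 13.75
ee_pos: [0.3443, 0.1453, 0.2273]
tcp_rot: [-90.0, -0.0, 13.9]
wrist_force: [0.9, 0.6, -0.9]
opening: -0.0
```

```bash
python3 look.py 13; python3 - <<'E'
from workcell import camera,get_obs
import cv2
for n in("side","top"): cv2.imwrite(f"pics/{n}14.png",camera(n)["img"][:,:,::-1])
E
```

```text
[0.34425947 0.14527273 0.22733693] [-8.99997160e+01 -6.37207421e-04  1.39387715e+01] 13.75 [ 0.89497572  0.6054403  -0.87702579] [0.3442504  0.14524546 0.22733084]
pad in tool [ 0.12017293  0.16333827 -0.00043459]
```

View pics/s12.png

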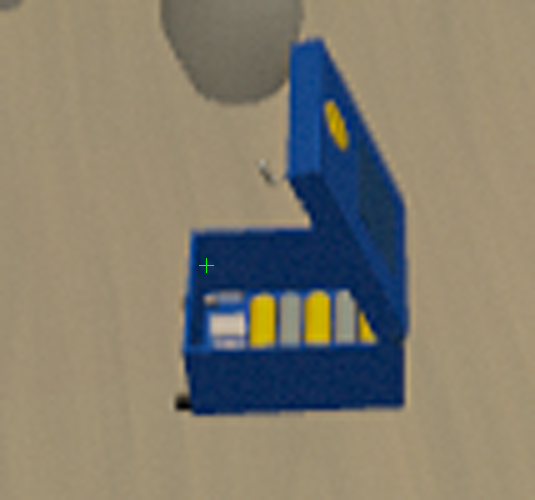

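View pics/side14.png

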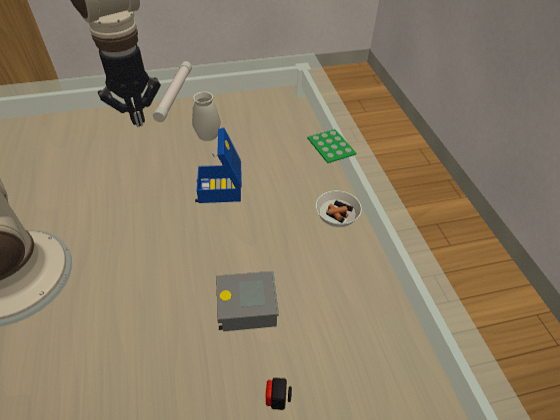

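View pics/top14.png

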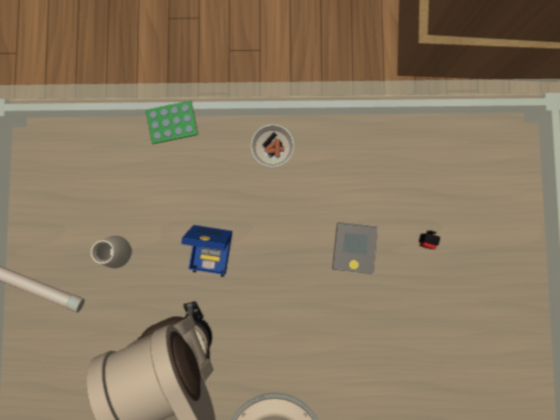

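The lid stands wide open at about 70°, the same in the pictures from 12.6 s and 13.9 s. The case's front foot is still at its old pixel, and the grey case, vase, bowl and rear light haven't moved.

```bash
python3 -c "
from workcell import job_done;print(job_done())"
```

```text
the job is handed in; nothing more can be done
None
```

The blue case is open. I pressed its yellow pad once with the closed fingertips, down to the stop, then moved the hand up and away. The lid sprang up on its own, and I handed the job in at about 14 s of the 32 s allowed.

- **Press:** the pad moved about 8.6 mm. The force was around 2.7 N while pressing and rose to 5.9 N at the stop.
- **Lid:** it stands wide open, at about 70° by eye, and looked the same in pictures taken more than a second apart. The hand was clear and the wrist force was back to noise (about 1 N).
- **Rest of the shelf:** the blue case is still in its place and the grey case is shut. I saw no movement of the vase, bowl or rear light.
- **Disagreement:** the fingertips turned out to be about 27 mm short of the reported tool point. Contact came at z = 0.037 rather than 0.064, so I found the pad by small downward steps, watching the force and pictures.

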